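# Swing a returned door handle into line and clamp it

### The job

Set the returned brass door handle up for inspection: without lifting it off the bench, slide its heel (the end by the clamp) against the round steel post, then swing its free end round about that post until its side meets the adjustable stop screw, and press it home, bearing on both post and screw, with a steady push of about 8 N for a good second; more than 20 N on either one would mark the lacquer. Then, leaving it in place, throw the red lever all the way down so that the rubber pad clamps the heel end of the plate, and leave the phone, knobs and nozzle alone.

Things in the scene. Friction and masses are not known exactly. Their poses are not given: they have to be found in the camera images.
- fixture: the inspection fixture bolted to the bench (post, stop and clamp share its frame). Origin at bench level in the middle of the seating line; +y runs along the line from the heel end to the free end, +x points to the stop's side, z up. Its place and yaw (about +-0.2 rad) vary.
- post: upright round steel post, 16 mm diameter, 40 mm tall, origin at its foot centre, at (-30, -100) mm in the fixture frame: it bears on the -x side of the plate near the heel.
- stop_block: aluminium block (26 mm high, 16 x 30 mm, on a 50 x 40 x 6 mm foot), origin at (45, 20) mm in the fixture frame, same axes. A rigid 10 mm steel screw, axis 8.5 mm above the bench, sticks out towards -x and bears on the plate's +x side. Its flat tip is nominally 23 mm on the -x side of this origin but is set anew each time, up to 9 mm either way, unmeasured: find it by feel.
- handle: brass door pull handle, loose, about 0.55 kg, lying flat. Plate 44 mm wide (x), 250 mm long (y, round ends of 22 mm radius), 14 mm thick, with a raised grip bar along it. Origin at the centre of the underside; +y to the free end, -y to the heel. Starts with the heel up to 40 mm off the post, turned 0.30 to 0.44 rad from the line, free end towards the fixture's -x.
- handle_grip (a point): middle of the handle's grip bar, 45 mm above the plate's underside; the bar is 14 mm wide (x), 14 mm high, 124 mm long (y), top 52 mm above the bench, on two round feet of 16 mm at y = +-50 mm. Can be grasped across from above.
- clamp_lever (a joint): the clamp's red lever: 0 = open (lever raised 75 deg above level, pad arm raised), 1.15 rad = fully down and clamped (lever 9 deg above level, pointing to -y of the fixture). It stays where it is left; it needs roughly 5 to 10 N at the red grip; hard end stop at 1.15.
- lever_grip (a point): point on the axis of the red lever, 95 mm from its pivot, 25 mm short of its tip; the round red grip is 16 mm in diameter and 75 mm long, from 45 to 120 mm off the pivot.
- lever_pivot (a point): the lever's pivot, fixed, 48 mm above the bench at (0, -203) mm in the fixture frame; the lever turns about the fixture's x axis. Push its upper side (towards +y) over and down, away from the handle. The clamp's side plates are 55 mm high; its raised arm reaches 120 mm height between y = -190 and -90 mm.
- clamp_pad: round black rubber pad of 22 mm on the clamp's arm, origin at the middle of its underside, sprung by about 6 mm; open it hangs some 85 mm above the bench, clamped it presses the plate's heel end with some 5 N at (0, -100) mm in the fixture frame.
- phone: bystander: cracked black smartphone 72 x 148 x 9 mm, lying flat, origin under its centre
- knob0: bystander: walnut drawer knob, 35 mm diameter, 31 mm tall, standing, origin at its foot
- knob1: bystander: second walnut drawer knob, the same
- nozzle: bystander: pink plastic hair dryer nozzle standing on its round end, 70 x 48 x 69 mm, origin at its foot
- handle_push (a point): point on the plate's -x edge at mid-thickness (7 mm up), 100 mm from the plate's middle towards the free end, outboard of the stop screw. A push here towards +x seats both: bench friction takes part of it; from an 8 N push the screw gets 6 to 13 N, the post 2 to 5 N. A push inboard of the screw takes the heel off the post. Sliding takes 1 to 3 N. Keep the tool clear of the bench, or its drag spoils the reading.

How it is judged (in metres and radians):
On the way, in this order (a step that is already met when the one before it is completed fails the run):
1. the handle's heel bears against the post while the handle is still out of line (contact force between handle and post above 0.4 N and angle between the y axis of handle and the y axis of fixture, either way round above 0.1 rad), for 0.05 s.
2. the handle is swung into line and pressed on the stop screw with 4.5 to 13.5 N, its heel bearing on the post, for 0.6 s (contact force between handle and stop_block between 4.5 and 13.5 N and contact force between handle and post above 0.5 N and angle between the y axis of handle and the y axis of fixture, either way round below 0.095 rad), for 0.6 s.
3. the lever is thrown fully down and the pad presses the handle (value of joint clamp_lever above 1.08 rad and contact force between handle and clamp_pad above 2 N), for 0.2 s.
At the end, for the whole second after the job is handed in: lever fully down (over 1.08 rad), the pad pressing the plate with over 2 N, the handle flat on the bench and at rest, within 0.09 rad of the fixture's line (the screw's setting turns it up to 0.075 rad), its middle within 10 mm across and 30 mm along of the fixture's origin (all of step 3 and angle between the y axis of handle and the y axis of fixture, either way round below 0.09 rad and x of handle in the frame of fixture between -0.01 and 0.01 m and y of handle in the frame of fixture between -0.03 and 0.03 m and height (world z) of handle below 0.006 m and linear speed of handle below 0.01 m/s); the robot touches nothing.
It fails at once if the handle is pressed on the stop with more than 20 N (contact force between handle and stop_block above 20 N).
It fails at once if the handle is pressed on the post with more than 20 N (contact force between handle and post above 20 N).
It fails at once if the handle is lifted off the bench (height (world z) of handle above 0.012 m).
It fails at once if a bystander is disturbed (distance of any of phone, knob0, knob1, nozzle from where it was at the start of the episode above 0.02 m).
It also fails if it takes over 72 s, if anything falls off the work surface, if the arm or the gripper's body presses on something with over 40 N, if the wrist force passes 120 N, or if a joint passes its speed limit or range.

### The arm

A 7-joint arm with a two-finger parallel gripper is mounted at the origin on the work surface. World frame = base frame: x ahead of the robot, y to its left, z up, the work surface at z = 0. Lengths are in m, angles in degrees, forces in N, time in s.
With the tool pointing down it reaches from about 0.425 to 1.025 m from the base axis. Payload 9.4 kg.
Tool frame: the origin (TCP) lies midway between the tips of the shut fingers; the grasp point (between the pads) lies 19 mm behind it (arm.grasp_offset is the distance from the TCP to the grasp point, in m); z points along the fingers, y is the direction in which the jaws open and shut (so a half turn about z gives the same grasp; the last joint's range is limited). The gripper opens to 85 mm and grips with 20 to 120 N. Pads are 22 mm wide; open, the fingers measure 114 mm over their backs; the gripper's body (76 mm by 85 mm) begins 54 mm behind the grasp point. The pads swing forward as they close: fully open they stand 13 mm farther back than shut.
Start: joints at [-73.551, 34.337, -0.143, 91.639, 0.103, 54.024, -4.572], TCP at [0.258, 0.678, 0.231] pointing down, gripper open.
Joint ranges: [-147.43, 147.43], [-19.82, 112.94], [-74.19, 73.91], [6.32, 146.72], [-59.91, 239.91], [6.04, 106.73], [-150.56, 150.56]. Speed limits (degrees/s): [127.2, 127.2, 172.46, 172.46, 180, 180, 180].

### API

Orientations are given as [roll, pitch, yaw] about the fixed x, y, z axes, in that order (R = Rz(yaw) Ry(pitch) Rx(roll)).
In Python, from station import arm, grab_frame, calibration, workorder gives the robot as it stands.
- The arm moves only by the tool apply_moves, never from a script. Its argument "steps" is one flat list of numbers, 5 for each row, row after row: the shift along the tool's x, y, z in mm, then the turn about the tool's z in rad, then the opening, from 0 (shut) to 1 (fully open). A call has 1 to 12 rows; each row is the pose to reach, as a shift and turn from the pose commanded when the call began, along the tool's axes at that moment; what a row does not reach only later rows make up. A row lasts 1/12 s, in which the tool goes at most 41.7 mm and 7.16 degrees, less where a joint would pass 70% of its speed; a pose out of reach is approached as far as the arm can. A call with a gripper value outside its range is refused whole. The fingers move at their own pace and stop on an object; the grip force is fixed at half the most. Time passes only in rows, so rows that repeat a pose let the fingers close. It gives the time, the measured TCP pose, the force and the opening at its end, in the units of the state.
- arm.get_obs(): the state, without advancing time (a new reading comes with each control period).
- grab_frame(name): name is "side" or "top" or "wrist"; returns the picture (400x640x3 uint8, red, green, blue); there is no depth.
- calibration(name): a dict with "intrinsics" (3x3 intrinsics, pixels), "world_to_cam" (4x4, takes a point from world to camera coordinates). Camera axes: x right, y down, z forward; pixel columns grow to the right and rows downward; lengths in m; the calibration is good to about 2 mm. A picture is of the moment at which its call begins: read the wrist's pose just before it. calibration takes no time and is no camera call; for the wrist camera it gives the pose at the moment of the call.
- workorder.finish_job(): hands the job in, once; it reports no verdict.
The state is a dict: "time": time; "q": joint angles; "qd": joint speeds; "tau": joint torques, N m; "eef_pos": TCP position; "eef_rot": TCP orientation; "wrist_force": force on the tool from outside, world axes, zero at the start; "torque": the same for the moment, N m; "grip_width": finger opening in m.
Only numpy, scipy, OpenCV 4.12 (cv2) and the standard library are available. Lean on these libraries where they do the work, as an engineer would, in place of code of your own. Each camera call takes 0.05 s, during which the arm holds its last target. There are 200 camera calls.

## Working session

There is one attempt and no reset: what is moved stays moved. The work goes in short steps, Python scripts to look and compute and a tool call to move; the robot and the scene stay as the last step left them, time stands still between calls to the robot, and variables do not carry over. Pictures are saved under pics/ and viewed, about 8 in all and at most 12, crops included, and the job is handed in when it is done.

Besides the shell and the picture viewer there is one more tool, called after "Call:" by a JSON object that holds its "name" and its "arguments", one argument or row to a line. apply_moves: Moves the arm, as the interface text tells. Its arguments: {"type":"object","properties":{"steps":{"type":"array"}},"required":["steps"]}

```bash
mkdir -p pics
python3 - <<'E'
from station import arm, grab_frame, calibration
import cv2,numpy as np
o=arm.get_obs(); print({k:np.round(v,3) for k,v in o.items()})
for n in("side","top"):
    c=calibration(n); print(n,np.round(c["intrinsics"],1).tolist(),np.round(c["world_to_cam"],4).tolist())
    cv2.imwrite(f"pics/{n}0.png",grab_frame(n)[:,:,::-1])
E
```

```text
{'time': np.float64(0.0), 'q': array([-73.552,  34.387,  -0.145,  91.681,   0.103,  54.026,  -4.573]), 'qd': array([-0.021, -0.018,  0.018, -0.022,  0.053, -0.03 ,  0.02 ]), 'tau': array([ 0.0000e+00, -7.7643e+01,  1.5640e+00, -2.5802e+01,  1.2000e-02,
        9.0000e-03, -0.0000e+00]), 'eef_pos': array([0.258, 0.677, 0.23 ]), 'eef_rot': array([-1.79908e+02,  9.00000e-03,  1.59160e+02]), 'wrist_force': array([-0.068,  0.069,  0.166]), 'torque': array([-0.007,  0.01 ,  0.027]), 'grip_width': np.float64(0.085)}
side [[391.8, 0.0, 316.1], [0.0, 391.8, 199.8], [0.0, 0.0, 1.0]] [[-0.8829, -0.4693, 0.0174, 0.5095], [-0.2436, 0.4259, -0.8714, 0.2247], [0.4015, -0.7736, -0.4903, 0.5644], [0.0, 0.0, 0.0, 1.0]]
top [[451.8, 0.0, 325.8], [0.0, 451.8, 197.7], [0.0, 0.0, 1.0]] [[-0.0043, -1.0, -0.0043, 0.0691], [-0.9819, 0.005, -0.1896, 0.5882], [0.1896, 0.0034, -0.9819, 0.8269], [0.0, 0.0, 0.0, 1.0]]
```

View pics/top0.png

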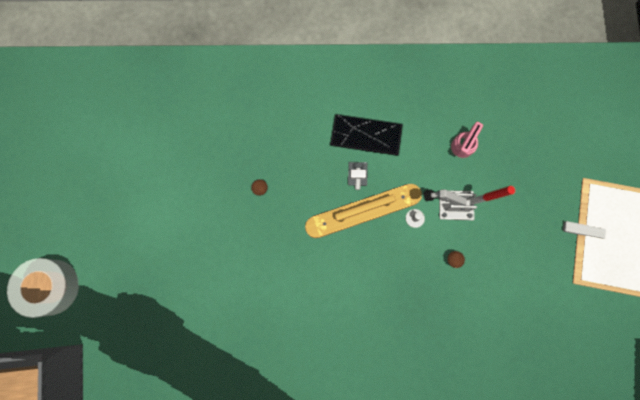

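View pics/side0.png

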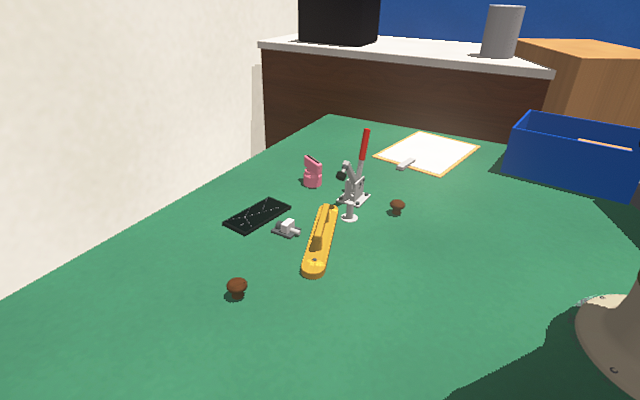

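The top view shows the handle from (316,227), its free end, to (415,193), its heel. The post is at (415,218), the stop at (358,174), and the clamp at (457,207) with its red lever to the right. The fixture's yaw is about 0 and its +x points up in the image. I'll take a closer look.

```bash
cat > h.py <<'E'
import cv2,numpy as np
from station import arm, grab_frame, calibration
def ray(c,uv):
    R=np.array(c["world_to_cam"]);K=np.array(c["intrinsics"])
    C=-R[:3,:3].T@R[:3,3]; d=R[:3,:3].T@np.linalg.inv(K)@np.array([uv[0],uv[1],1.]); return C,d
def onz(c,uv,z):
    C,d=ray(c,uv); return C+d*(z-C[2])/d[2]
def proj(c,p):
    R=np.array(c["world_to_cam"]);q=R[:3,:3]@p+R[:3,3];u=np.array(c["intrinsics"])@q;return u[:2]/u[2]
def brass(im):
    h=cv2.cvtColor(im,cv2.COLOR_RGB2HSV);return cv2.inRange(h,(15,130,90),(32,255,255))
def red(im):
    h=cv2.cvtColor(im,cv2.COLOR_RGB2HSV);return cv2.inRange(h,(0,210,90),(4,255,255))|cv2.inRange(h,(176,210,90),(180,255,255))
def big(m):
    c,_=cv2.findContours(m,cv2.RETR_EXTERNAL,cv2.CHAIN_APPROX_NONE);return max(c,key=cv2.contourArea)
E
python3 - <<'E'
from h import *
im=cv2.imread("pics/top0.png")[:,:,::-1].copy(); c=calibration("top")
for f in(brass,red):
    k=big(f(im)); r=cv2.minAreaRect(k); print(f.__name__,r)
    pts=np.array([onz(c,p,.014 if f is brass else .1)[:2] for p in k[:,0]],np.float32)
    print(cv2.minAreaRect(pts))
print("post",onz(c,(415,218),0),"stop",onz(c,(358,174),.026))
cv2.imwrite("pics/topc.png",cv2.resize(im[110:270,290:530,::-1],None,fx=3.3,fy=3.3,interpolation=cv2.INTER_CUBIC))
E
```

```text
brass ((362.925537109375, 210.28269958496094), (21.513517379760742, 120.48650360107422), 71.07535552978516)
((0.5706503391265869, -0.009833358228206635), (0.044055987149477005, 0.24703720211982727), 18.80413818359375)
red ((494.0000305175781, 192.49998474121094), (0.7071067094802856, 2.1213202476501465), 45.0)
((0.5883606672286987, -0.2462281435728073), (0.00128083024173975, 0.004088248126208782), 43.364742279052734)
post [ 0.55585602 -0.11713593  0.        ] stop [6.43406345e-01 5.44425221e-04 2.60000000e-02]
```

View pics/topc.png

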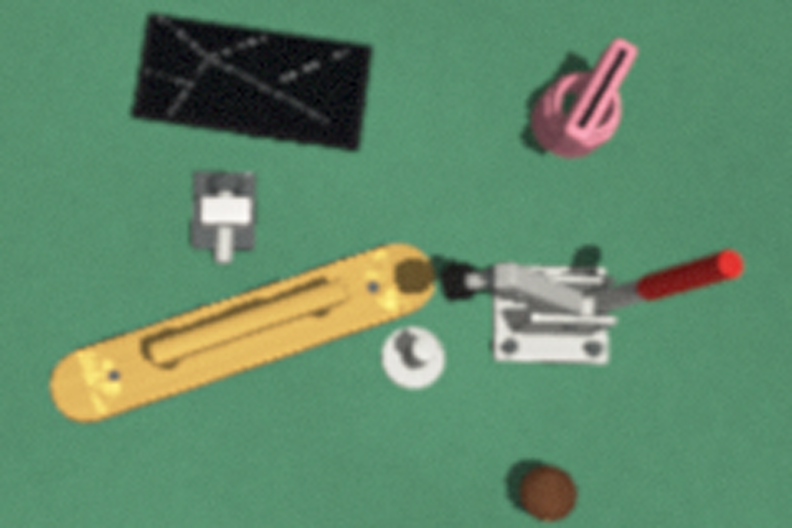

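In this crop the phone, stop, post, clamp and knob stand clear of the handle, which has no obstructions. It is centred at about (0.571,-0.010) with a yaw of about 0.33, and the post gap is about 19 mm. I'll bring the wrist over for a closer view.

Call:
{"name": "apply_moves", "arguments": {
  "steps": [-475, -512, -30, -0.36, 0, -475, -512, -30, -0.36, 0, -475, -512, -30, -0.36, 0, -475, -512, -30, -0.36, 0, -475, -512, -30, -0.36, 0, -475, -512, -30, -0.36, 0, -475, -512, -30, -0.36, 0, -475, -512, -30, -0.36, 0, -475, -512, -30, -0.36, 0, -475, -512, -30, -0.36, 0, -475, -512, -30, -0.36, 0, -475, -512, -30, -0.36, 0]
}}

```text
time: 1.1
eef_pos: [0.4454, 0.2124, 0.2528]
eef_rot: [-180.0, -0.0, 179.8]
wrist_force: [1.0, 0.8, 0.7]
grip_width: -0.0001
```

Call:
{"name": "apply_moves", "arguments": {
  "steps": [-75, -210, -30, 0, 0, -75, -210, -30, 0, 0, -75, -210, -30, 0, 0, -75, -210, -30, 0, 0, -75, -210, -30, 0, 0, -75, -210, -30, 0, 0, -75, -210, -30, 0, 0]
}}

```text
time: 1.68
eef_pos: [0.5205, -0.0009, 0.2831]
eef_rot: [-179.9, 0.1, 179.4]
wrist_force: [0.6, 0.7, 0.4]
grip_width: -0.0001
```

Run:
```python
from h import *
o=arm.get_obs(); print(o["eef_pos"],o["eef_rot"],o["q"])
c=calibration("wrist"); im=grab_frame("wrist"); cv2.imwrite("pics/w1.png",im[:,:,::-1])
np.savez("w1.npz",K=c["intrinsics"],T=c["world_to_cam"]); R=np.array(c["world_to_cam"])
print(np.round(c["intrinsics"],1).tolist(),np.round(R,3).tolist(),-R[:3,:3].T@R[:3,3])
```

```text
[ 0.52050583 -0.00089517  0.2831398 ] [-1.79908324e+02  6.77634439e-02  1.79381213e+02] [-6.65739898e+00  1.67096305e+01  5.73513245e-01  1.14865651e+02
 -8.81844930e-02  4.83689839e+01  8.33315276e+01]
[[285.0, 0.0, 319.3], [0.0, 285.0, 202.5], [0.0, 0.0, 1.0]] [[0.011, 1.0, -0.001, -0.005], [0.949, -0.01, 0.316, -0.552], [0.316, -0.005, -0.949, 0.266], [0.0, 0.0, 0.0, 1.0]] [0.44012124 0.00103759 0.42685078]
```

View pics/w1.png

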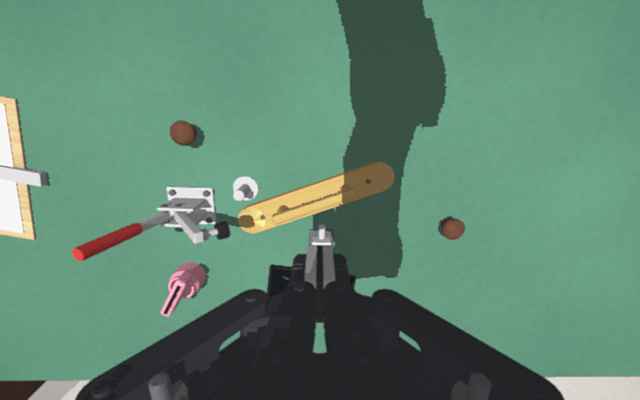

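The wrist view shows the post foot at (245,188), the clamp plate at about (190,207), and the handle from (240,222) to (393,176). The fingers hide the stop. I'll compute the fixture's pose from both views.

Run:
```python
from h import *
t=calibration("top"); z=np.load("w1.npz"); w={"intrinsics":z["K"],"world_to_cam":z["T"]}
im=cv2.imread("pics/w1.png"); 
def white(im,x0,x1,y0,y1,th=175,n=""):
    g=im[y0:y1,x0:x1].min(2); k=big(((g>th)*255).astype(np.uint8)); return k+[x0,y0]
tc=lambda x,y:(290+x/3.3,110+y/3.3)
# post foot disc
top=cv2.imread("pics/top0.png")
for nm,c,im_,bx in(("top",t,top,(402,428,205,232)),("wrist",w,im,(230,262,172,205))):
    k=white(im_,*bx); (u,r)=cv2.minEnclosingCircle(k); print(nm,"postfoot",u,r,onz(c,u,.003))
for nm,c,im_,bx in(("top",t,top,(436,480,188,222)),):
    pass
print("clamp top corners",[onz(t,tc(*p),.004)[:2].round(4).tolist() for p in((495,362),(608,362),(608,265))])
print("clamp w corners",[onz(w,p,.004)[:2].round(4).tolist() for p in((167,187),(211,188),(215,227))])
print("stop foot corners",[onz(t,tc(*p),.006)[:2].round(4).tolist() for p in((193,172),(255,172),(255,248),(193,248))])
k=white(top,345,372,165,182,190);print("block top",cv2.minAreaRect(k),onz(t,cv2.minAreaRect(k)[0],.026))
print("screw tip",onz(t,tc(223,262),.0085),"screw root",onz(t,tc(225,228),.0085))
print("phone",[onz(t,tc(*p),.009)[:2].round(4).tolist() for p in((150,14),(371,45),(358,150),(133,115))])
pts=np.array([onz(w,p,.014)[:2] for p in big(brass(im[:,:,::-1].copy()))[:,0]],np.float32);print("brass w",cv2.minAreaRect(pts))
# lever tip
for nm,c,p in(("top",t,tc(731,264)),("w",w,(80,254))): print(nm,ray(c,p))
```

```text
top postfoot (414.6707458496094, 218.0853729248047) 9.203402519226074 [ 0.55524419 -0.11586609  0.003     ]
wrist postfoot (244.08824157714844, 189.2941131591797) 13.32544231414795 [ 0.55844217 -0.11708372  0.003     ]
clamp top corners [[0.5515, -0.1675], [0.5512, -0.2376], [0.6127, -0.2417]]
clamp w corners [[0.5532, -0.235], [0.5555, -0.1675], [0.6206, -0.1697]]
stop foot corners [[0.6741, 0.0187], [0.6739, -0.0208], [0.6244, -0.0197], [0.6246, 0.0193]]
block top ((358.0655822753906, 172.77870178222656), (14.395183563232422, 7.69553804397583), 5.19442892074585) [6.45974712e-01 3.64701156e-04 2.60000000e-02]
screw tip [0.61496826 0.00078048 0.0085    ] screw root [ 0.63685184 -0.0008643   0.0085    ]
phone [[0.7793, 0.0452], [0.7574, -0.0971], [0.6872, -0.0863], [0.7112, 0.0566]]
brass w ((0.5372095704078674, 0.024079112336039543), (0.0013595476048067212, 0.005937114357948303), 26.66097068786621)
top (array([0.42100435, 0.06335378, 0.92367637]), array([ 0.2046409 , -0.40760303, -0.98038034]))
w (array([0.44012124, 0.00103759, 0.42685078]), array([ 0.4777111 , -0.84649823, -0.89050198]))
```

Fixture: yaw about -0.08, origin about (0.598,-0.018), and the screw tip is about 8 mm proud. Next I'll move the closed fingers to the handle's +x side near y = -50 mm and align them with the plate.

Call:
{"name": "apply_moves", "arguments": {
  "steps": [-107, -41, 60, -0.325, 0, -107, -41, 100, -0.325, 0, -107, -41, 160, -0.325, 0, -107, -41, 200, -0.325, 0, -107, -41, 250, -0.325, 0, -107, -41, 255, -0.325, 0, -107, -41, 260, -0.325, 0, -107, -41, 260, -0.325, 0]
}}

```text
time: 2.4
eef_pos: [0.6232, -0.0354, 0.0163]
eef_rot: [179.8, -0.4, -161.5]
wrist_force: [-1.0, 1.4, -0.8]
grip_width: 0.0005
```

Run:
```python
from h import *
o=arm.get_obs(); print(o["eef_pos"],o["eef_rot"],o["wrist_force"])
im=grab_frame("top"); c=calibration("top")
pts=np.array([onz(c,p,.014)[:2] for p in big(brass(im))[:,0]],np.float32);print(cv2.minAreaRect(pts))
cv2.imwrite("pics/topc2.png",cv2.resize(im[150:250,290:470,::-1],None,fx=4,fy=4,interpolation=cv2.INTER_CUBIC))
```

```text
[ 0.6231745  -0.03543131  0.01631178] [ 179.7952661    -0.44525376 -161.48754916] [-1.04677617  1.37584558 -0.84107063]
((0.5599934458732605, 0.02109256386756897), (0.04369029030203819, 0.17909449338912964), 18.872217178344727)
```

View pics/topc2.png

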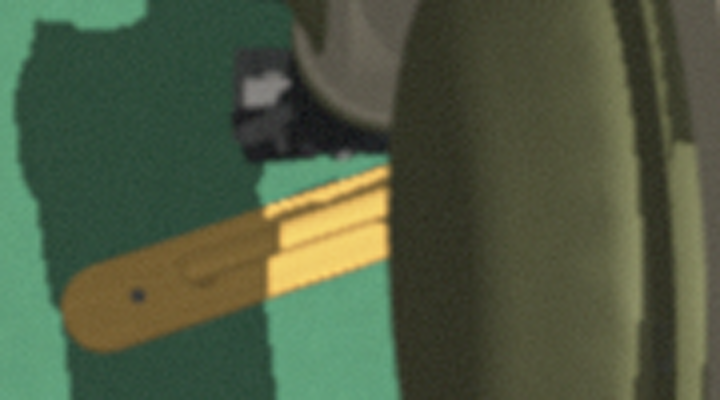

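The arm hides the heel, but the visible half of the handle, bottom left, hasn't moved. I'll lower to about 7 mm and let it settle.

Call:
{"name": "apply_moves", "arguments": {
  "steps": [0, 0, 9, 0, 0, 0, 0, 9, 0, 0, 0, 0, 9, 0, 0, 0, 0, 9, 0, 0]
}}

```text
time: 2.78
eef_pos: [0.6272, -0.037, 0.016]
eef_rot: [-179.9, 0.2, -161.6]
wrist_force: [-0.4, 0.2, 0.5]
grip_width: -0.0001
```

Call:
{"name": "apply_moves", "arguments": {
  "steps": [0, -8, 0, 0, 0, 0, -8, 4, 0, 0, 0, -8, 9, 0, 0, 4, -8, 9, 0, 0, 6, -8, 9, 0, 0, 6, -8, 9, 0, 0]
}}

```text
time: 3.28
eef_pos: [0.6221, -0.047, 0.0045]
eef_rot: [180.0, -0.1, -161.6]
wrist_force: [0.1, -0.1, -0.2]
grip_width: -0.0
```

Call:
{"name": "apply_moves", "arguments": {
  "steps": [1, 0, -2, 0, 0, 2, 0, -2, 0, 0, 3, 0, -2, 0, 0, 4, 0, -2, 0, 0, 5, 0, -2, 0, 0, 6, 0, -2, 0, 0, 7, 0, -2, 0, 0, 8, 0, -2, 0, 0, 9, 0, -2, 0, 0, 10, 0, -2, 0, 0]
}}

```text
time: 4.12
eef_pos: [0.6138, -0.0499, 0.0068]
eef_rot: [-180.0, 0.0, -161.6]
wrist_force: [3.1, 0.5, 0.4]
grip_width: -0.0
```

Call:
{"name": "apply_moves", "arguments": {
  "steps": [1, 0, 0, 0, 0, 2, 0, 0, 0, 0, 3, 0, 0, 0, 0, 4, 0, 0, 0, 0, 5, 0, 0, 0, 0, 6, 0, 0, 0, 0]
}}

```text
time: 4.62
eef_pos: [0.6079, -0.0518, 0.0068]
eef_rot: [-180.0, 0.0, -161.6]
wrist_force: [2.8, -0.3, 1.2]
grip_width: 0.0004
```

Call:
{"name": "apply_moves", "arguments": {
  "steps": [1, 0, 0, 0, 0, 2, 0, 0, 0, 0, 3, 0, 0, 0, 0, 4, 0, 0, 0, 0]
}}

```text
time: 4.95
eef_pos: [0.6049, -0.0528, 0.0069]
eef_rot: [-180.0, 0.1, -161.6]
wrist_force: [5.6, 1.6, -0.8]
grip_width: 0.0003
```

Call:
{"name": "apply_moves", "arguments": {
  "steps": [0.5, 0, 0, 0, 0, 1, 0, 0, 0, 0, 1.5, 0, 0, 0, 0, 2, 0, 0, 0, 0]
}}

```text
time: 5.28
eef_pos: [0.6036, -0.0524, 0.0069]
eef_rot: [180.0, 0.2, -161.5]
wrist_force: [5.5, 4.1, -1.2]
grip_width: -0.0001
```

Run:
```python
from h import *
o=arm.get_obs(); print(o["eef_pos"],o["wrist_force"])
im=grab_frame("side"); c=calibration("top"); t=grab_frame("top")
pts=np.array([onz(c,p,.014)[:2] for p in big(brass(t))[:,0]],np.float32);print(cv2.minAreaRect(pts))
cv2.imwrite("pics/side2.png",cv2.resize(im[120:300,220:440,::-1],None,fx=3,fy=3,interpolation=cv2.INTER_CUBIC))
```

```text
[ 0.60362382 -0.05241951  0.00692534] [ 5.54356946  4.10310646 -1.16053028]
((0.5561529994010925, -0.005900740623474121), (0.043868161737918854, 0.23445068299770355), 15.455945014953613)
```

View pics/side2.png

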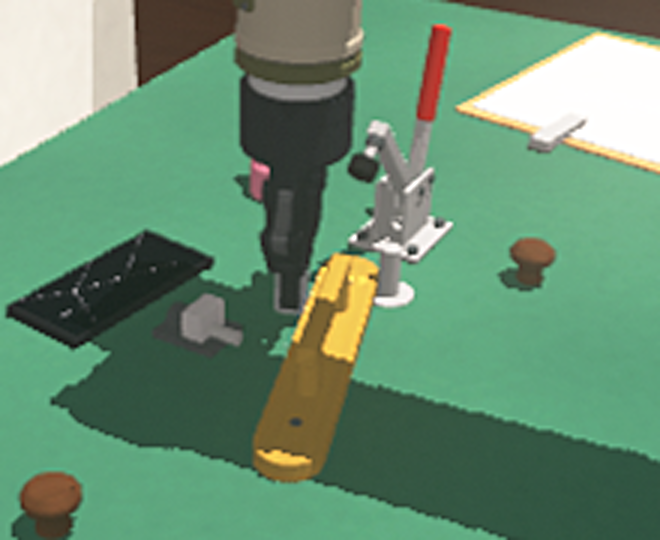

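The handle's side meets the post, the wrist reads about 6.9 N, and the handle is about 0.35 rad off the line, so step 1 looks met. I'll back off, lift over, and go to the free end's -x side.

Call:
{"name": "apply_moves", "arguments": {
  "steps": [-6, 0, 0, 0, 0, -12, 0, -5, 0, 0, -12, 0, -45, 0, 0, -12, 0, -85, 0, 0, -12, 0, -110, 0, 0, 5, 33, -110, 0.1, 0, 22, 66, -110, 0.2, 0, 39, 99, -110, 0.32, 0, 55, 131, -110, 0.32, 0, 71, 161, -110, 0.32, 0, 71, 161, -110, 0.32, 0, 71, 161, -110, 0.32, 0]
}}

```text
time: 6.38
eef_pos: [0.4826, 0.078, 0.1171]
eef_rot: [-180.0, -0.1, -179.7]
wrist_force: [0.5, -0.1, 1.1]
grip_width: -0.0003
```

Run:
```python
from h import *
o=arm.get_obs(); print(o["eef_pos"],o["eef_rot"],o["wrist_force"])
t=grab_frame("top");c=calibration("top")
pts=np.array([onz(c,p,.014)[:2] for p in big(brass(t))[:,0]],np.float32);print(cv2.minAreaRect(pts))
```

```text
[0.48256015 0.07800289 0.11706641] [-1.79995170e+02 -9.33602334e-02 -1.79728918e+02] [ 0.46122404 -0.12371896  1.12495266]
((0.5744270086288452, -0.07121066749095917), (0.04409981146454811, 0.12396117299795151), 16.06780242919922)
```

Call:
{"name": "apply_moves", "arguments": {
  "steps": [0, 3, 40, 0, 0, 0, 3, 80, 0, 0, 0, 3, 105, 0, 0, 0, 3, 109, 0, 0, 0, 3, 109, 0, 0, 0, 3, 109, 0, 0, 0, 3, 109, 0, 0]
}}

```text
time: 7.02
eef_pos: [0.485, 0.0792, 0.0091]
eef_rot: [180.0, 0.1, -180.0]
wrist_force: [-0.0, 0.0, 0.8]
grip_width: -0.0003
```

Call:
{"name": "apply_moves", "arguments": {
  "steps": [-3, 0, 2, 0, 0, -6, 0, 2, 0, 0, -8, 0, 2, 0, 0, -10, 0, 2, 0, 0, -12, 0, 2, 0, 0, -14, 0, 2, 0, 0, -16, 1, 2, 0, 0, -18, 1, 2, 0, 0, -20, 1, 2, 0, 0, -22, 1, 2, 0, 0, -24, 1, 2, 0, 0, -26, 2, 2, 0, 0]
}}

```text
time: 8.02
eef_pos: [0.5102, 0.0815, 0.0057]
eef_rot: [-180.0, -0.0, -179.9]
wrist_force: [-1.3, -1.8, 0.6]
grip_width: -0.0001
```

Call:
{"name": "apply_moves", "arguments": {
  "steps": [-2, 0, -1, 0, 0, -4, 0, -1, 0, 0, -6, 0, -1, 0, 0, -8, 1, -1, 0, 0, -10, 1, -1, 0, 0, -12, 1, -1, 0, 0, -14, 1, -1, 0, 0, -16, 2, -1, 0, 0, -18, 2, -1, 0, 0, -20, 2, -1, 0, 0, -22, 2, -1, 0, 0, -24, 2, -1, 0, 0]
}}

```text
time: 9.02
eef_pos: [0.5342, 0.0838, 0.0068]
eef_rot: [180.0, 0.0, -179.9]
wrist_force: [-1.9, 0.6, 0.2]
grip_width: 0.0002
```

Run:
```python
from h import *
o=arm.get_obs(); print(o["eef_pos"],o["wrist_force"])
im=grab_frame("side"); c=calibration("top"); t=grab_frame("top")
pts=np.array([onz(c,p,.014)[:2] for p in big(brass(t))[:,0]],np.float32);print(cv2.minAreaRect(pts))
cv2.imwrite("pics/side3.png",cv2.resize(im[120:300,220:440,::-1],None,fx=3,fy=3,interpolation=cv2.INTER_CUBIC))
```

```text
[0.53419701 0.0838459  0.00676221] [-1.86766606  0.6287476   0.1884882 ]Traceback (most recent call last):
  File "<stdin>", line 4, in <module>
  File "h.py", line 15, in big
    c,_=cv2.findContours(m,cv2.RETR_EXTERNAL,cv2.CHAIN_APPROX_NONE);return max(c,key=cv2.contourArea)
                                                                           ~~~^^^^^^^^^^^^^^^^^^^^^^^
ValueError: max() iterable argument is empty
```

The top view is fully shadowed by the arm now. The force is a steady 2 N or so of sliding, so I'll carry on more slowly.

Call:
{"name": "apply_moves", "arguments": {
  "steps": [-1, 0, 0, 0, 0, -2, 0, 0, 0, 0, -3, 0, 0, 0, 0, -4, 0, 0, 0, 0, -5, 0, 0, 0, 0, -6, 0, 0, 0, 0, -7, 0, 0, 0, 0, -8, 0, 0, 0, 0, -9, 0, 0, 0, 0, -10, 0, 0, 0, 0]
}}

```text
time: 9.95
eef_pos: [0.5441, 0.0837, 0.0068]
eef_rot: [-180.0, 0.0, -179.9]
wrist_force: [-2.5, 0.5, 1.2]
grip_width: -0.0
```

Run:
```python
from h import *
im=grab_frame("side")
cv2.imwrite("pics/side3.png",cv2.resize(im[120:300,220:440,::-1],None,fx=3,fy=3,interpolation=cv2.INTER_CUBIC))
```

```text
(no output)
```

View pics/side3.png

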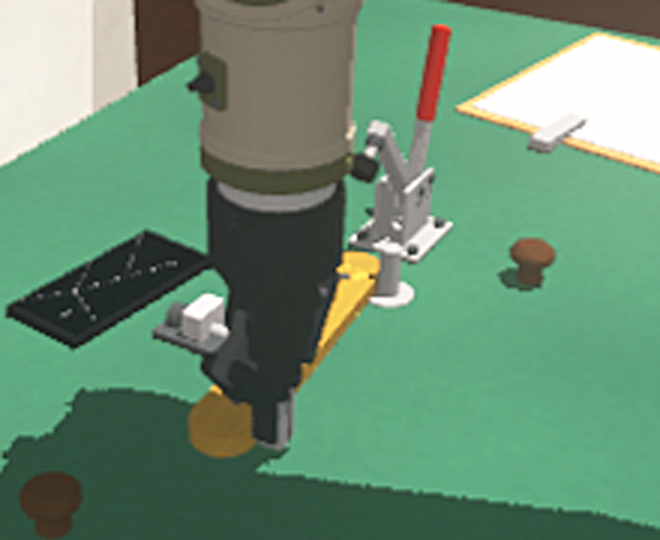

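The side view shows the handle swung with the fingers on its -x edge, the heel still at the post, and the screw close. I'll creep on.

Call:
{"name": "apply_moves", "arguments": {
  "steps": [-0.6, 0, 0, 0, 0, -1.2, 0, 0, 0, 0, -1.8, 0, 0, 0, 0, -2.4, 0, 0, 0, 0, -3.0, 0, 0, 0, 0, -3.6, 0, 0, 0, 0, -4.2, 0, 0, 0, 0, -4.8, 0, 0, 0, 0]
}}

```text
time: 10.67
eef_pos: [0.5488, 0.0837, 0.0067]
eef_rot: [-180.0, 0.0, -179.9]
wrist_force: [-1.5, 0.6, 0.2]
grip_width: -0.0001
```

Call:
{"name": "apply_moves", "arguments": {
  "steps": [-0.6, 0, 0, 0, 0, -1.2, 0, 0, 0, 0, -1.8, 0, 0, 0, 0, -2.4, 0, 0, 0, 0, -3.0, 0, 0, 0, 0, -3.6, 0, 0, 0, 0]
}}

```text
time: 11.17
eef_pos: [0.5525, 0.0837, 0.0068]
eef_rot: [-180.0, 0.0, -179.9]
wrist_force: [-1.8, 0.2, 0.1]
grip_width: -0.0002
```

Call:
{"name": "apply_moves", "arguments": {
  "steps": [-0.5, 0, 0, 0, 0, -1.0, 0, 0, 0, 0, -1.5, 0, 0, 0, 0, -2.0, 0, 0, 0, 0, -2.5, 0, 0, 0, 0]
}}

```text
time: 11.58
eef_pos: [0.555, 0.0837, 0.0067]
eef_rot: [-180.0, 0.0, -179.9]
wrist_force: [-1.6, 1.1, -0.1]
grip_width: 0.0003
```

Call:
{"name": "apply_moves", "arguments": {
  "steps": [-0.5, 0, 0, 0, 0, -1.0, 0, 0, 0, 0, -1.5, 0, 0, 0, 0, -2.0, 0, 0, 0, 0, -2.5, 0, 0, 0, 0]
}}

```text
time: 12.0
eef_pos: [0.5575, 0.0837, 0.0067]
eef_rot: [-180.0, 0.0, -179.9]
wrist_force: [-1.9, 0.9, 0.1]
grip_width: 0.0002
```

Call:
{"name": "apply_moves", "arguments": {
  "steps": [-0.5, 0, 0, 0, 0, -1.0, 0, 0, 0, 0, -1.5, 0, 0, 0, 0, -2.0, 0, 0, 0, 0, -2.5, 0, 0, 0, 0]
}}

```text
time: 12.42
eef_pos: [0.5599, 0.0837, 0.0068]
eef_rot: [-180.0, 0.0, -179.9]
wrist_force: [-1.3, -0.3, 1.0]
grip_width: 0.0001
```

Call:
{"name": "apply_moves", "arguments": {
  "steps": [-0.5, 0, 0, 0, 0, -1.0, 0, 0, 0, 0, -1.5, 0, 0, 0, 0, -2.0, 0, 0, 0, 0, -2.5, 0, 0, 0, 0]
}}

```text
time: 12.83
eef_pos: [0.5624, 0.0837, 0.0067]
eef_rot: [-180.0, 0.0, -179.9]
wrist_force: [-1.7, 0.3, 0.1]
grip_width: -0.0001
```

Call:
{"name": "apply_moves", "arguments": {
  "steps": [-0.5, 0, 0, 0, 0, -1.0, 0, 0, 0, 0, -1.5, 0, 0, 0, 0, -2.0, 0, 0, 0, 0, -2.5, 0, 0, 0, 0]
}}

```text
time: 13.25
eef_pos: [0.565, 0.0837, 0.0068]
eef_rot: [-180.0, 0.0, -179.9]
wrist_force: [-0.6, 0.7, -0.2]
grip_width: 0.0
```

Call:
{"name": "apply_moves", "arguments": {
  "steps": [-0.5, 0, 0, 0, 0, -1.0, 0, 0, 0, 0, -1.5, 0, 0, 0, 0, -2.0, 0, 0, 0, 0, -2.0, 0, 0, 0, 0]
}}

```text
time: 13.67
eef_pos: [0.566, 0.0837, 0.0067]
eef_rot: [-180.0, -0.1, -179.9]
wrist_force: [-5.1, 0.6, 2.4]
grip_width: 0.0002
```

Run:
```python
from h import *
im=grab_frame("side")
cv2.imwrite("pics/side4.png",cv2.resize(im[160:290,250:390,::-1],None,fx=4.5,fy=4.5,interpolation=cv2.INTER_CUBIC))
```

```text
(no output)
```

View pics/side4.png

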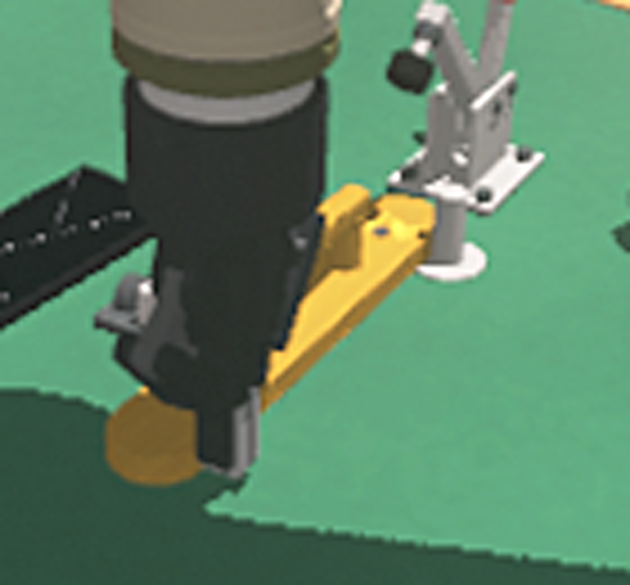

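The heel is at the post and the force jumped to 5.1 N, so the screw is met. I'll raise it gently towards 8 N.

Call:
{"name": "apply_moves", "arguments": {
  "steps": [-0.3, 0, 0, 0, 0, -0.6, 0, 0, 0, 0, -0.6, 0, 0, 0, 0]
}}

```text
time: 13.97
eef_pos: [0.5661, 0.0837, 0.0066]
eef_rot: [-180.0, -0.1, -179.9]
wrist_force: [-6.7, 1.2, 3.3]
grip_width: -0.0001
```

Call:
{"name": "apply_moves", "arguments": {
  "steps": [-0.3, 0, 0, 0, 0, -0.3, 0, 0, 0, 0, -0.3, 0, 0, 0, 0, -0.3, 0, 0, 0, 0]
}}

```text
time: 14.3
eef_pos: [0.5661, 0.0837, 0.0066]
eef_rot: [-180.0, -0.2, -179.9]
wrist_force: [-8.1, 1.2, 3.2]
grip_width: -0.0002
```

Call:
{"name": "apply_moves", "arguments": {
  "steps": [0, 0, 0, 0, 0, 0, 0, 0, 0, 0, 0, 0, 0, 0, 0, 0, 0, 0, 0, 0, 0, 0, 0, 0, 0, 0, 0, 0, 0, 0, 0, 0, 0, 0, 0, 0, 0, 0, 0, 0, 0, 0, 0, 0, 0, 0, 0, 0, 0, 0, 0, 0, 0, 0, 0, 0, 0, 0, 0, 0]
}}

```text
time: 15.3
eef_pos: [0.5661, 0.0837, 0.0066]
eef_rot: [-180.0, -0.2, -179.9]
wrist_force: [-6.2, 1.5, 2.9]
grip_width: -0.0003
```

Run:
```python
from h import *
F=[]
for i in range(12):
    grab_frame("top"); F.append(arm.get_obs()["wrist_force"])
print(np.mean(F,0),np.std(F,0))
```

```text
[-7.1585162   0.47367477  3.78592803] [0.56515462 0.39106473 0.41762706]
```

The mean is 7.2 N. I'll nudge it to 8 N and hold for another second.

Call:
{"name": "apply_moves", "arguments": {
  "steps": [-0.25, 0, 0, 0, 0, -0.25, 0, 0, 0, 0, -0.25, 0, 0, 0, 0, -0.25, 0, 0, 0, 0, -0.25, 0, 0, 0, 0, -0.25, 0, 0, 0, 0, -0.25, 0, 0, 0, 0, -0.25, 0, 0, 0, 0, -0.25, 0, 0, 0, 0, -0.25, 0, 0, 0, 0, -0.25, 0, 0, 0, 0, -0.25, 0, 0, 0, 0]
}}

```text
time: 16.9
eef_pos: [0.5662, 0.0837, 0.0066]
eef_rot: [-180.0, -0.2, -179.9]
wrist_force: [-9.2, 0.2, 3.8]
grip_width: -0.0001
```

Call:
{"name": "apply_moves", "arguments": {
  "steps": [2, 0, 0, 0, 0, 5, 0, 0, 0, 0, 15, 0, 0, 0, 0, 20, 0, -5, 0, 0, 20, 0, -46, 0, 0, 20, 0, -87, 0, 0, 20, 0, -128, 0, 0, 20, 0, -169, 0, 0, 10, 0, -210, 0, 0, 0, -20, -230, 0, 0, -5, -60, -230, 0, 0, -10, -90, -230, 0, 0]
}}

```text
time: 17.9
eef_pos: [0.579, -0.0077, 0.2394]
eef_rot: [-180.0, 0.3, -179.9]
wrist_force: [0.6, 0.2, -1.0]
grip_width: -0.0001
```

Run:
```python
from h import *
o=arm.get_obs(); print(o["eef_pos"],o["eef_rot"],o["wrist_force"])
w=calibration("wrist");im=grab_frame("wrist"); t=grab_frame("top");c=calibration("top")
cv2.imwrite("pics/w2.png",im[:,:,::-1])
for nm,k,i in(("top",c,t),("w",w,im)):
    try:
        pts=np.array([onz(k,p,.014)[:2] for p in big(brass(i))[:,0]],np.float32);print(nm,cv2.minAreaRect(pts))
    except Exception as e: print(e)
np.savez("w2.npz",K=w["intrinsics"],T=w["world_to_cam"])
```

```text
[ 0.57902888 -0.007738    0.23935876] [-179.99448239    0.29231353 -179.86046404] [ 0.55298679  0.20595481 -1.028497  ]
top ((0.5936949849128723, 0.022214271128177643), (0.1631062775850296, 0.04393590986728668), 86.61914825439453)
w ((0.6130754947662354, 0.0035772856790572405), (0.0, 0.0), 0.0)
```

View pics/w2.png

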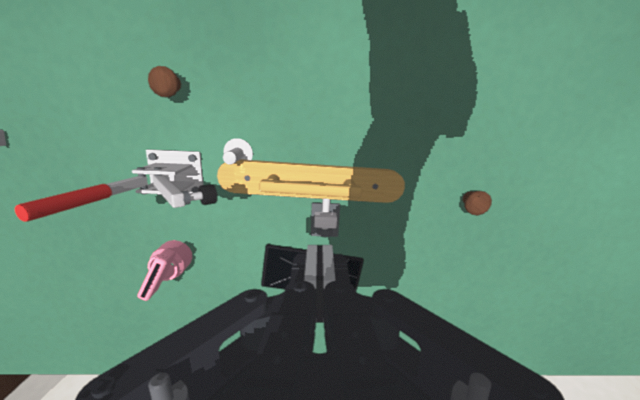

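The handle lies along the post at (235,155) and the screw tip at (325,200), with a world yaw of -0.06, close to the fixture's. The lever runs from (110,188) to (24,212). I'll triangulate the lever tip.

Run:
```python
from h import *
t=calibration("top");L=[]
for n,p in(("w1.npz",(80,254)),("w2.npz",(24,212))):
    z=np.load(n);L.append(ray({"intrinsics":z["K"],"world_to_cam":z["T"]},p))
L.append(ray(t,(290+731/3.3,110+264/3.3)))
A=0;b=0
for C,d in L:
    d=d/np.linalg.norm(d);P=np.eye(3)-np.outer(d,d);A=A+P;b=b+P@C
x=np.linalg.solve(A,b);print("tip",x)
for C,d in L:d=d/np.linalg.norm(d);print((np.eye(3)-np.outer(d,d))@(C-x))
yaw=-.07;R=np.array([[np.cos(yaw),-np.sin(yaw)],[np.sin(yaw),np.cos(yaw)]])
print("pivot from tip",x[:2]-R@[0,-.031],"from post",np.array([.5567,-.1165])+R@[.03,-.103])
```

```text
tip [ 0.58183976 -0.25323512  0.1601436 ]
[1.35204937e-03 7.53410606e-04 9.12771643e-06]
[ 1.15349867e-04  8.63493736e-05 -5.19670232e-05]
[-1.46739923e-03 -8.39759980e-04  4.28393067e-05]
pivot from tip [ 0.58400799 -0.22231103] from post [ 0.57942242 -0.22134604]
```

Call:
{"name": "apply_moves", "arguments": {
  "steps": [-1, -40, 0, 0, 0, -2, -80, 0, 0, 0, -2, -120, 0, 0, 0, -2, -160, 0, 0, 0, -2, -200, 0, 0, 0, -2, -206, 0, 0, 0, -2, -206, 30, 0, 0, -2, -206, 60, 0, 0, -2, -206, 95, 0, 0, -2, -206, 97, 0, 0, -2, -206, 97, 0, 0]
}}

```text
time: 18.92
eef_pos: [0.5792, -0.2112, 0.1385]
eef_rot: [179.9, -0.2, -179.9]
wrist_force: [-0.2, -0.0, 0.2]
grip_width: -0.0
```

Call:
{"name": "apply_moves", "arguments": {
  "steps": [0, -6, 0, 0, 0, 0, -12, 1.5, 0, 0, 0, -18, 3, 0, 0, 0, -24, 5, 0, 0, 0, -29, 6.5, 0, 0, 0, -34, 8.5, 0, 0, 0, -40, 12, 0, 0, 0, -45, 15, 0, 0, 0, -50, 18, 0, 0, 1, -54, 21, 0, 0, 1, -58, 25, 0, 0, 1, -62, 29, 0, 0]
}}

```text
time: 19.92
eef_pos: [0.5804, -0.2753, 0.1121]
eef_rot: [-179.9, 0.2, -180.0]
wrist_force: [0.3, 0.7, 7.5]
grip_width: -0.0001
```

Call:
{"name": "apply_moves", "arguments": {
  "steps": [0, -3, 6, 0, 0, 0, -6, 12, 0, 0, 0, -9, 17, 0, 0, 0, -12, 22, 0, 0, 0, -14, 27, 0, 0, 1, -16, 31, 0, 0, 1, -17, 34, 0, 0, 1, -18, 37, 0, 0, 1, -19, 40, 0, 0, 1, -19, 42, 0, 0]
}}

```text
time: 20.75
eef_pos: [0.58, -0.2959, 0.0704]
eef_rot: [-179.8, 0.2, 180.0]
wrist_force: [0.9, -3.0, 10.4]
grip_width: 0.0001
```

Call:
{"name": "apply_moves", "arguments": {
  "steps": [0, 0, 1, 0, 0, 0, 0, 2, 0, 0, 0, 0, 3, 0, 0, 0, 0, 3, 0, 0]
}}

```text
time: 21.08
eef_pos: [0.5799, -0.2965, 0.0679]
eef_rot: [-179.8, 0.3, 180.0]
wrist_force: [-0.3, -2.8, 9.2]
grip_width: -0.0001
```

Call:
{"name": "apply_moves", "arguments": {
  "steps": [0, 0, 1, 0, 0, 0, 0, 2, 0, 0, 0, 0, 3, 0, 0, 0, 0, 3, 0, 0]
}}

```text
time: 21.42
eef_pos: [0.5802, -0.2967, 0.0669]
eef_rot: [-179.8, 0.3, 180.0]
wrist_force: [-4.5, -1.8, 29.5]
grip_width: 0.0
```

A hard end stop at 29 N. I'll retract straight up and check.

Call:
{"name": "apply_moves", "arguments": {
  "steps": [0, 0, -4, 0, 0, 0, 0, -15, 0, 0, 0, 0, -50, 0, 0, 0, 0, -90, 0, 0, 0, 0, -130, 0, 0, 0, 0, -150, 0, 0, 20, -40, -150, 0, 0, 50, -60, -150, 0, 0, 80, -60, -150, 0, 0, 80, -60, -150, 0, 0]
}}

```text
time: 22.25
eef_pos: [0.4915, -0.3565, 0.2136]
eef_rot: [-180.0, -0.2, 179.6]
wrist_force: [-1.3, 0.2, 0.5]
grip_width: -0.0001
```

Run:
```python
from h import *
print(arm.get_obs()["eef_pos"],arm.get_obs()["wrist_force"])
s=grab_frame("side");t=grab_frame("top");c=calibration("top")
pts=np.array([onz(c,p,.014)[:2] for p in big(brass(t))[:,0]],np.float32);print(cv2.minAreaRect(pts))
a=cv2.resize(s[110:290,220:440,::-1],(580,475),interpolation=cv2.INTER_CUBIC)
cv2.imwrite("pics/end_s.png",a); cv2.imwrite("pics/end_t.png",cv2.resize(t[100:270,240:530,::-1],None,fx=2.6,fy=2.6,interpolation=cv2.INTER_CUBIC))
```

```text
[ 0.49146592 -0.35652049  0.21355478] [-1.30847193  0.19221473  0.45866688]
((0.5914226770401001, -0.0174935981631279), (0.24598512053489685, 0.04399418830871582), 86.33589935302734)
```

View pics/end_s.png

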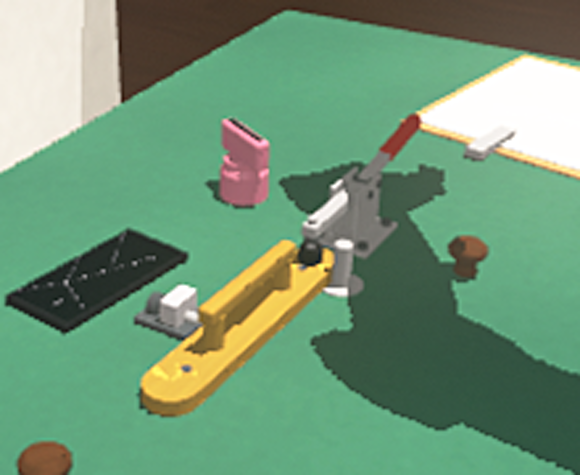

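View pics/end_t.png

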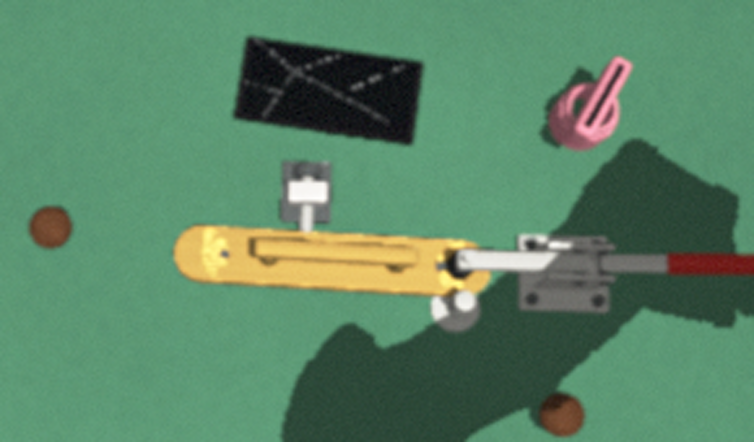

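The pad is down on the heel, the lever is down, the handle rests against the post and screw, and the bystanders are where they were. I'm handing it in.

```bash
python3 -c "
from station import workorder
print(workorder.finish_job())"
```

```text
the job is handed in; nothing more can be done
None
```

I handed the job in at about 22 s. The handle is seated on the post and screw, and the pad is clamped on its heel. No verdict came back.

- **Heel to post:** I slid the heel against the post with the fingers closed. The handle was about 0.35 rad off the line, and the wrist read about 6.9 N on contact.
- **Swing and press:** I pushed the free end round at about y = +100 mm until it met the screw. I then held it for just over 1.6 s at a mean of 7.2 N, and about one second more with single readings up to 9.2 N. I couldn't read the forces on the screw and post directly. From the ratios you gave they should be within limits.
- **Lever:** I threw it to its end stop, where the wrist showed a brief 29.5 N, and lifted the tool clear.

**Last checks:**
- **Position:** the final pictures show the pad on the heel, the lever down and the handle touching both post and screw. The handle's middle is at about (0.591, -0.018) m, roughly 3–7 mm across from the fixture's origin.
- **Angle:** its world yaw is -0.064 rad, against a fixture yaw of about -0.07 to -0.08.
- **Bystanders:** the phone, knobs and nozzle look unmoved.

**Disagreements:** the post, stop and lever put the fixture's origin up to 6 mm apart. The first look suggested the screw was about 8 mm proud, but it met the plate closer to its nominal setting.

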